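# Make up the charging kit and the titration kit for a distillation run

## Robot

A 7-joint arm with a two-finger parallel gripper is mounted at the origin on the work surface. World frame = base frame: x ahead of the robot, y to its left, z up, the work surface at z = 0. Lengths are in m, angles in rad, forces in N, time in s.
With the tool pointing down it reaches from about 0.425 to 0.875 m from the base axis. Payload 4.7 kg.
Tool frame: the origin (TCP) lies between the finger pads; the fingertips stand 14 mm ahead of it and the grasp point (between the pads) lies 5 mm behind it; z points along the fingers, y is the line along which they close (so a half turn about z gives the same grasp; the last joint's range is limited). The gripper opens to 87 mm and grips with 3 to 60 N. Pads are 19 mm wide; open, the fingers measure 117 mm over their backs; the gripper's body (75 mm by 190 mm) begins 51 mm behind the grasp point.
Start: joints at [-1.186, 0.321, -0.07, 1.45, 0.023, 1.371, -0.057], TCP at [0.236, 0.606, 0.237] pointing down, gripper open.
Joint ranges: [-2.86, 2.86], [-0.3, 2.09], [-1.38, 1.24], [0.06, 2.45], [-1.56, 4.7], [0.09, 2.05], [-2.69, 2.69]. Speed limits (rad/s): [2.57, 2.57, 3.14, 3.14, 3.14, 3.14, 3.14].

## Interface

Orientations are given as a rotation vector (axis times angle).
In Python, from bench import get_state, get_image, camera_params, close_job gives the robot as it stands. The module is installed in compiled form; this text tells all that it offers.
- The arm moves only by the tool arm_command, never from a script. Its argument "motion" is a list of rows, each a list of 5 numbers: the finger opening in mm, from 0 to 87, then the shift along the tool's x, y, z in mm, then the turn about the tool's z in degrees. In form: [[gripper, x, y, z, spin], ...]. A call has 1 to 5 rows; each row is the pose to reach, as a shift and turn from the pose commanded when the call began, along the tool's axes at that moment; what a row does not reach only later rows make up. A row lasts 1/12 s, in which the tool goes at most 41.7 mm and 7.16 degrees, less where a joint would pass 70% of its speed; a pose out of reach is approached as far as the arm can. A call with a gripper value outside its range is refused whole. The fingers move at their own pace and stop on an object; "newtons" is the grip in N (left out, the last holds). Time passes only in rows, so rows that repeat a pose let the fingers close. It gives the time, the measured TCP pose, the force, the opening and the grip force at its end, in the units of the state.
- get_state(): the state, without advancing time (a new reading comes with each control period).
- get_image(name): name is "scene" or "top"; returns (picture, depth): 400x640x3 uint8, red, green, blue; 400x640 float32, m along the optical axis (not along the pixel's ray), 0 where there is no reading.
- camera_params(name): a dict with "intrinsics" (3x3 intrinsics, pixels), "extrinsics" (4x4, takes a point from camera to world coordinates). Camera axes: x right, y down, z forward; pixel columns grow to the right and rows downward; lengths in m; the calibration is good to about 2 mm. A picture is of the moment at which its call begins. camera_params takes no time and is no camera call.
- close_job(): hands the job in; it is judged then, once.
The state is a dict: "time": time; "joint_positions": joint angles; "qd": joint speeds; "joint_torque": joint torques, N m; "position": TCP position; "tool_rot": TCP orientation; "ft_force": force on the tool from outside, world axes, zero at the start; "torque": the same for the moment, N m; "grip_width": opening from 0.0 (shut) to 1.0 (fully open); "grip_force": force on a finger pad.
Only numpy, scipy, OpenCV 4.12 (cv2) and the standard library are available. Lean on these libraries where they do the work, as an engineer would, in place of code of your own. Each camera call takes 0.05 s, during which the arm holds its last target. There are 200 camera calls.

## Task

Make up the two kits for the next distillation run from the glassware on the bench: the charging kit, in the tray with three wells, is the sample bottle, the measuring cylinder and the weighing bottle; the titration kit, in the tray with two wells, is the conical flask and the dropper bottle. Stand each piece upright on the floor of the well that is made for its foot (in each tray the wider the foot, the wider the well), setting the glass down rather than dropping it. Leave the beaker, the wash bottle and the mortar where they are.

Things in the scene. Friction and masses are not known exactly. Their poses are not given: they have to be found in the camera images.
- tray_three: Three-well kit tray: fixed flat grey plastic block 256 x 114 x 22 mm high (plus a 12 mm lug at each end), with three round blind wells 14 mm deep, floor (dark pad) 8 mm above the bench. Origin: centre of underside; x along its length from large well to small, z up. Wells (y = 0): large, 92 mm diameter, at x = -72 mm; middle, 70 mm, at x = 21 mm; small, 50 mm, at x = 93 mm.
- tray_two: Two-well kit tray: same make, 180 x 114 x 22 mm high (plus lugs), fixed; round wells 14 mm deep, floor (dark pad) 8 mm above the bench. Origin: centre of underside; x along its length from large well to small, z up. Wells (y = 0): large, 88 mm diameter, at x = -34 mm; small, 54 mm, at x = 51 mm.
- bottle: Sample bottle: clear glass with a paper band and a black screw cap, 140 mm tall; body 74 mm diameter up to 88 mm, sloping shoulder, cap 47 mm diameter from 114 to 140 mm (take it by the cap); about 0.4 kg. Origin: centre of its underside, z up.
- cylinder: Small measuring cylinder: clear glass tube 24 mm diameter with white graduation rings, 108 mm tall, on a white hexagonal plastic foot 8 mm thick and 54 mm across its corners; a 28 mm rim and small spout at the top; about 70 g. Origin: centre of its underside, z up.
- weigher: Weighing bottle: small clear glass pot holding white boiling beads, closed by its glass lid with a knob (all one piece here); body 34 mm diameter up to 56 mm, lid 37 mm diameter from 56 to 61 mm, knob 18 mm, 77 mm tall in all; about 55 g. Origin: centre of its underside, z up.
- flask: Conical flask: clear glass, 118 mm tall, foot 70 mm diameter, cone from 10 mm up to the neck; neck 29 mm diameter from 74 to 112 mm, with a 35 mm rim above (take it by the neck); about 130 g. Origin: centre of its underside, z up.
- dropper: Dropper bottle: small amber glass bottle with a paper band, black collar and rubber bulb; body 38 mm diameter up to 58 mm, collar 23 mm, bulb 15 mm, 98 mm tall in all; about 75 g. Origin: centre of its underside, z up.
- beaker: Bystander: empty clear glass beaker, 56 mm across its rim, 78 mm tall, standing among the stock; belongs to neither kit. Origin: centre of its underside, z up.
- washbottle: Bystander: white plastic wash bottle with a bent spout, 62 mm diameter, about 170 mm tall with its spout; stands beyond the stock. Origin: centre of its underside, z up.
- mortar: Bystander: white porcelain mortar (bowl), 90 mm across, 50 mm tall; stands beyond the stock. Origin: centre of its underside, z up.
Mind the look-alikes: they are no part of the job. Leave any purple or yellow look-alike of the cylinder alone. Leave any turquoise look-alike of the flask alone.

How it is judged:
At the end, for the whole second after the job is handed in: Each of the five pieces is released and at rest in its own well: origin within 12 mm of the well's centre along and across the tray, underside less than 5 mm above the well floor, within 0.1 rad of upright. Beaker, wash bottle and mortar stand within 0.15 rad of upright, moved less than 30 mm (x of bottle in the frame of tray_three between -0.084 and -0.06 m and y of bottle in the frame of tray_three between -0.012 and 0.012 m and z of each of bottle, cylinder, weigher in the frame of tray_three below 0.013 m and angle between each of bottle, cylinder, weigher, flask, dropper's own z axis and vertical below 0.1 rad and linear speed of each of bottle, cylinder, weigher, flask, dropper below 0.02 m/s and angular speed of each of bottle, cylinder, weigher, flask, dropper below 0.2 rad/s and contact force between each of bottle, cylinder, weigher, flask, dropper and the fingers below 0.1 N and x of cylinder in the frame of tray_three between 0.009 and 0.033 m and y of cylinder in the frame of tray_three between -0.012 and 0.012 m and x of weigher in the frame of tray_three between 0.081 and 0.105 m and y of weigher in the frame of tray_three between -0.012 and 0.012 m and x of flask in the frame of tray_two between -0.046 and -0.022 m and y of flask in the frame of tray_two between -0.012 and 0.012 m and z of each of flask, dropper in the frame of tray_two below 0.013 m and x of dropper in the frame of tray_two between 0.039 and 0.063 m and y of dropper in the frame of tray_two between -0.012 and 0.012 m and distance of each of beaker, washbottle, mortar from where it was at the start of the episode below 0.03 m and angle between each of beaker, washbottle, mortar's own z axis and vertical below 0.15 rad); the robot touches nothing.
It fails at once if a piece of glassware is dropped (moves faster than 0.7 m/s with no finger holding it: about 25 mm of free fall) ((linear speed of bottle above 0.7 m/s and contact force between bottle and the fingers below 0.05 N) or (linear speed of cylinder above 0.7 m/s and contact force between cylinder and the fingers below 0.05 N) or (linear speed of weigher above 0.7 m/s and contact force between weigher and the fingers below 0.05 N) or (linear speed of flask above 0.7 m/s and contact force between flask and the fingers below 0.05 N) or (linear speed of dropper above 0.7 m/s and contact force between dropper and the fingers below 0.05 N)).
It fails at once if the beaker, wash bottle or mortar is knocked over or pushed more than 30 mm (distance of any of beaker, washbottle, mortar from where it was at the start of the episode above 0.03 m or angle between any of beaker, washbottle, mortar's own z axis and vertical above 0.5 rad).
It also fails if it takes over 120 s, if anything falls off the work surface, if the arm or the gripper's body presses on something with over 40 N, if the wrist force passes 120 N, or if a joint passes its speed limit or range.

## Working session

There is one attempt and no reset: what is moved stays moved. The work goes in short steps, Python scripts to look and compute and a tool call to move; the robot and the scene stay as the last step left them, time stands still between calls to the robot, and variables do not carry over. Pictures are saved under pics/ and viewed, at most 14 in all, crops included, and the job is handed in when it is done.

Besides the shell and the picture viewer there is one more tool, called after "Call:" as a command line: name --pt "numbers of a row" for each row, then --argument value for the rest. arm_command: Moves the arm, as the interface text tells. Its arguments: {"type":"object","properties":{"motion":{"type":"array"},"newtons":{"type":"number"}},"required":["motion"]}

```bash
mkdir -p pics; ls; python3 - <<'E'
from bench import *
import cv2,numpy as np
s=get_state();print(s)
for n in("top","scene"):
    p,d=get_image(n);np.savez(f"pics/{n}0.npz",p=p,d=d);cv2.imwrite(f"pics/{n}0.png",p[:,:,::-1]);c=camera_params(n);print(n,np.round(c["intrinsics"],1).tolist(),np.round(c["extrinsics"],4).tolist())
E
```

```text
pics
{'time': 0.0, 'joint_positions': array([-1.18589158,  0.32179027, -0.07010572,  1.45168208,  0.0225841 ,
        1.37079644, -0.05688275]), 'qd': array([ 4.66065222e-04,  9.68013072e-04,  9.11963355e-05, -4.46916178e-04,
        2.24631755e-03, -8.72168172e-04,  2.59239257e-03]), 'joint_torque': array([-7.60939620e-04, -4.91272616e+01, -4.04452616e-01, -3.12529743e+01,
       -6.39847596e-02,  4.35101381e-02,  1.48189333e-04]), 'position': array([0.23537337, 0.60531726, 0.23547935]), 'tool_rot': array([-5.78977233e-01, -3.08750248e+00,  2.93595468e-03]), 'ft_force': array([ 0.47657344,  0.27074322, -0.23381001]), 'torque': array([ 0.00854141, -0.03489784,  0.0163589 ]), 'grip_force': 0.0, 'grip_width': 0.9950878143988596}
top [[468.4, 0.0, 324.2], [0.0, 468.4, 194.0], [0.0, 0.0, 1.0]] [[-0.0278, -0.9801, 0.1968, 0.3272], [-0.9996, 0.0267, -0.0081, -0.0047], [0.0027, -0.1969, -0.9804, 1.2155], [0.0, 0.0, 0.0, 1.0]]
scene [[422.7, 0.0, 318.7], [0.0, 422.7, 191.3], [0.0, 0.0, 1.0]] [[-0.1426, 0.6862, -0.7133, 1.3113], [0.9898, 0.0978, -0.1037, 0.1244], [-0.0014, -0.7208, -0.6931, 0.7604], [0.0, 0.0, 0.0, 1.0]]
```

View pics/top0.png

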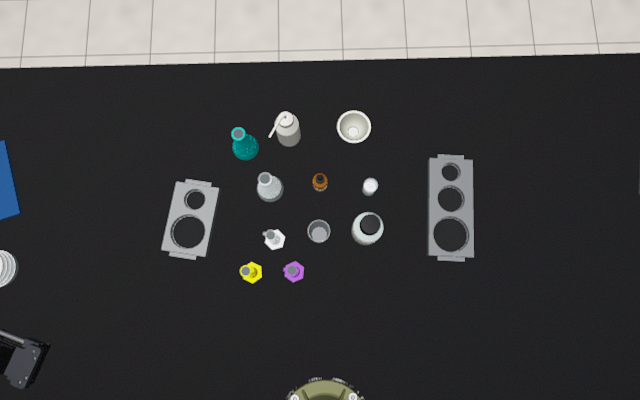

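View pics/scene0.png

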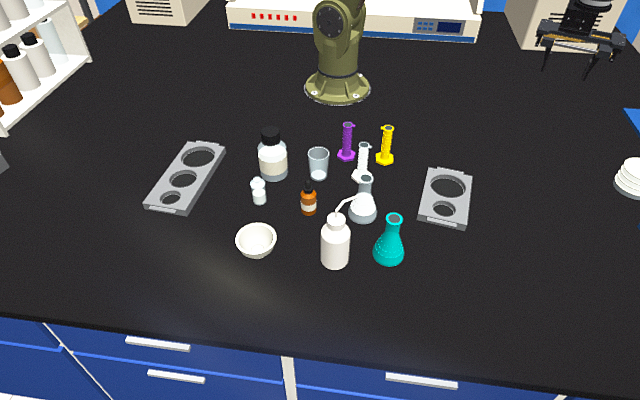

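View crop.

```bash
python3 - <<'E'
import cv2,numpy as np
p=cv2.imread("pics/top0.png")
a=cv2.resize(p[100:290,225:410],None,fx=4,fy=4,interpolation=cv2.INTER_CUBIC)[:600]
a=cv2.resize(p[110:260,225:405],None,fx=4,fy=4,interpolation=cv2.INTER_CUBIC)
cv2.imwrite("pics/cropA.png",a)
b=np.hstack([p[150:270,155:225],p[150:270,420:485]])
cv2.imwrite("pics/cropB.png",cv2.resize(b,None,fx=5,fy=5,interpolation=cv2.INTER_CUBIC))
E
```

```text
(no output)
```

View pics/cropA.png

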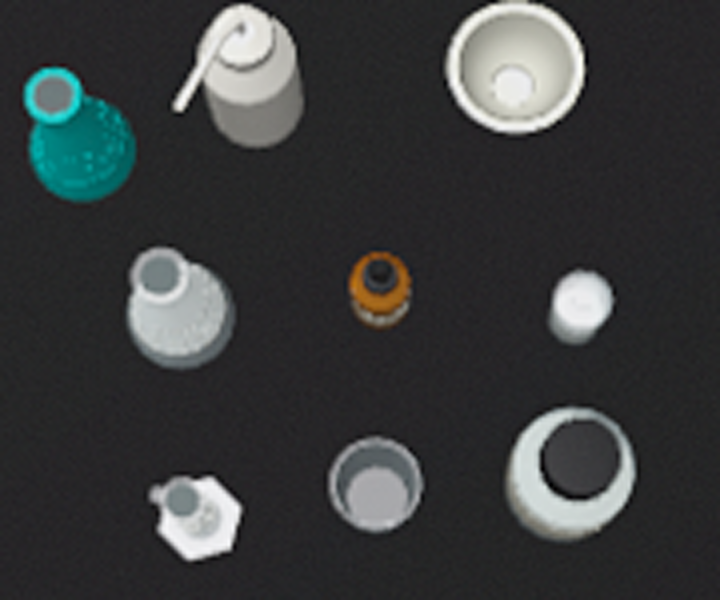

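View pics/cropB.png

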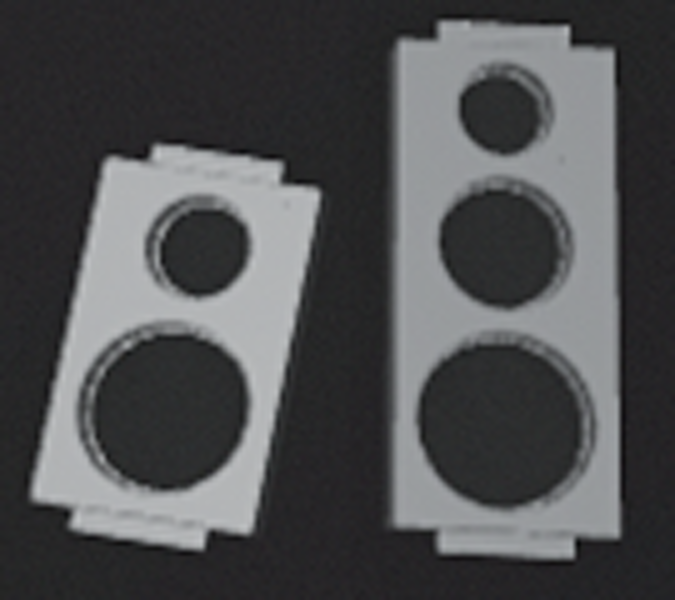

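```bash
cat > h.py <<'E'
import numpy as np
from bench import *
def plane(px,z,n="top"):
    c=camera_params(n);E=c["extrinsics"];r=E[:3,:3]@np.linalg.solve(c["intrinsics"],[px[0],px[1],1.]);t=E[:3,3]
    return (t+r*(z-t[2])/r[2])[:2]
def proj(P,n="top"):
    c=camera_params(n);E=c["extrinsics"];q=c["intrinsics"]@(E[:3,:3].T@(np.array(P)-E[:3,3]));return q[:2]/q[2]
E
python3 - <<'E'
from h import *
d=np.load("pics/top0.npz")["d"]
A=lambda u,v:(225+u/4-.375,110+v/4-.375)
B=lambda u,v:(155+u/5-.4+(195 if u>350 else 0),150+v/5-.4)
E=camera_params("top")["extrinsics"];K=camera_params("top")["intrinsics"]
for n,p,z in [("bottlecap",A(581,457),.14),("dropbulb",A(380,270),.098),("weighlid",A(582,299),.061),("flaskrim",A(159,274),.118),("cylrim",A(183,498),.108),("cylfoot",A(201,517),.008),("beakerrim",A(376,484),.078),("beakerbase",A(377,496),.002),("washtop",A(245,35),.12),("spouttip",A(180,107),.15)]:
    i,j=int(round(p[1])),int(round(p[0]));dd=np.median(d[i-1:i+2,j-1:j+2]);X=E[:3,:3]@(np.linalg.inv(K)@[p[0],p[1],1]*dd)+E[:3,3]
    print(n,plane(p,z).round(4),"depth",X.round(3))
T={}
for n,p in dict(s2=(198,246),l2=(164,406),s3=(505,108),m3=(506,242),l3=(507,419),c2=(178,345),c3=(505,287)).items():
    T[n]=plane(B(*p),.022);print(n,T[n].round(4))
for a,b,L in(("l2","s2",.085),("l3","m3",.093),("m3","s3",.072),("l2","c2",.034),("l3","c3",.072)):
    v=T[b]-T[a];print(a,b,np.linalg.norm(v).round(4),L,"yaw",np.degrees(np.arctan2(v[1],v[0])).round(1))
E
```

```text
bottlecap [ 0.4696 -0.1172] depth [ 0.47  -0.117  0.138]
dropbulb [ 0.5938 -0.0039] depth [ 0.595 -0.004  0.095]
weighlid [ 0.5804 -0.1308] depth [ 0.578 -0.13   0.073]
flaskrim [0.5902 0.129 ] depth [0.59  0.129 0.117]
cylrim [0.4559 0.1164] depth [0.456 0.116 0.107]
cylfoot [0.4549 0.1158] depth [0.447 0.109 0.078]
beakerrim [0.4647 0.002 ] depth [0.474 0.002 0.002]
beakerbase [0.466 0.002] depth [0.466 0.002 0.002]
washtop [0.7396 0.0754] depth [0.733 0.074 0.137]
spouttip [0.6842 0.1124] depth [0.686 0.113 0.144]
s2 [0.5631 0.3226]
l2 [0.4802 0.3377]
s3 [ 0.6186 -0.3481]
m3 [ 0.5471 -0.3428]
l3 [ 0.455  -0.3359]
c2 [0.5115 0.3314]
c3 [ 0.5234 -0.3404]
l2 s2 0.0843 0.085 yaw -10.3
l3 m3 0.0923 0.093 yaw -4.3
m3 s3 0.0717 0.072 yaw -4.2
l2 c2 0.0319 0.034 yaw -11.3
l3 c3 0.0685 0.072 yaw -3.8
```

Top view: bottle cap at (370,224), flask rim (264,178), cylinder rim (270,234), dropper bulb (320,177), weigher (370,184). Wells of the two-well tray are at (194,199) and (187,231); three-well tray wells are at (451,171), (451,198) and (451,233). Well spacings and feature heights match the given sizes. I keep the fingers closing along world y for every grasp.

Call:
arm_command --pt "87 -33 -19 0 -4" --pt "87 -66 -38 0 -8.5" --pt "87 -99 -57 0 -13" --pt "87 -133 -77 0 -17" --pt "87 -166 -96 0 -21.2" --newtons 30

```text
time: 0.52
position: [0.3564, 0.4542, 0.2361]
tool_rot: [0.004, -3.141, 0.001]
ft_force: [0.5, 0.7, -0.6]
grip_width: 0.997
grip_force: 0.0
```

```bash
cat >> h.py <<'E'
def R():
    from scipy.spatial.transform import Rotation
    return Rotation.from_rotvec(get_state()["tool_rot"]).as_matrix()
E
python3 -c "
from h import *
s=get_state();print(s['time'],s['position'],R().round(3).tolist())"
```

```text
0.5167 [0.35638077 0.45420705 0.23613337] [[-1.0, -0.003, -0.0], [-0.003, 1.0, -0.001], [0.0, -0.001, -1.0]]
```

Call:
arm_command --pt "87 -22 -33 0 0" --pt "87 -44 -66 0 0" --pt "87 -66 -99 0 0" --pt "87 -88 -133 0 0" --pt "87 -110 -166 0 0"

```text
time: 0.93
position: [0.4659, 0.288, 0.2363]
tool_rot: [-0.001, -3.141, 0.0]
ft_force: [-0.2, 2.1, -0.5]
grip_width: 1.002
grip_force: 0.0
```

Call:
arm_command --pt "87 0 -40 0 0" --pt "87 0 -80 0 0" --pt "87 0 -120 0 0" --pt "87 0 -160 0 0" --pt "87 0 -200 0 0"

```text
time: 1.35
position: [0.4646, 0.0881, 0.2362]
tool_rot: [-0.001, -3.141, -0.0]
ft_force: [0.9, 0.4, -0.3]
grip_width: 1.0
grip_force: 0.0
```

Call:
arm_command --pt "87 -1 -40 0 0" --pt "87 -2 -80 0 0" --pt "87 -3 -120 0 0" --pt "87 -4 -160 0 0" --pt "87 -4 -205 0 0"

```text
time: 1.77
position: [0.4685, -0.1131, 0.2364]
tool_rot: [0.0, 3.141, 0.001]
ft_force: [1.2, 0.2, -0.5]
grip_width: 1.001
grip_force: 0.0
```

Call:
arm_command --pt "87 -1 -4 30 0" --pt "87 -1 -4 60 0" --pt "87 -1 -4 85 0" --pt "87 -1 -4 103 0" --pt "87 -1 -4 108 0"

```text
time: 2.18
position: [0.4674, -0.1153, 0.1252]
tool_rot: [-0.002, -3.136, -0.0]
ft_force: [-1.3, 0.7, 0.4]
grip_width: 0.996
grip_force: 0.0
```

Call:
arm_command --pt "40 0 0 0 0" --pt "40 0 0 0 0" --pt "40 0 0 0 0" --pt "40 0 0 0 0" --pt "40 0 0 0 0" --newtons 35

```text
time: 2.6
position: [0.4709, -0.1155, 0.1297]
tool_rot: [0.001, 3.139, 0.0]
ft_force: [0.1, 0.7, -0.5]
grip_width: 0.707
grip_force: 0.0
```

Call:
arm_command --pt "40 0 0 0 0" --pt "40 0 0 0 0" --pt "40 0 0 0 0" --pt "40 0 0 0 0"

```text
time: 2.93
position: [0.4705, -0.1164, 0.1292]
tool_rot: [0.002, 3.14, -0.001]
ft_force: [-0.0, -2.5, 3.2]
grip_width: 0.528
grip_force: 34.9
```

Call:
arm_command --pt "40 0 0 -5 0" --pt "40 0 0 -15 0" --pt "40 0 0 -30 0" --pt "40 0 0 -45 0" --pt "40 0 0 -55 0"

```text
time: 3.35
position: [0.4701, -0.1151, 0.1848]
tool_rot: [0.001, 3.141, 0.001]
ft_force: [0.7, -0.5, -3.2]
grip_width: 0.53
grip_force: 35.0
```

Call:
arm_command --pt "40 1 -10 0 0" --pt "40 4 -35 0 0" --pt "40 7 -65 0 0" --pt "40 10 -95 0 0" --pt "40 13 -125 0 0"

```text
time: 3.77
position: [0.4558, -0.2421, 0.1829]
tool_rot: [-0.0, -3.141, -0.001]
ft_force: [0.9, 0.5, -3.2]
grip_width: 0.533
grip_force: 35.0
```

Call:
arm_command --pt "40 1 -30 0 0" --pt "40 2 -60 0 0" --pt "40 2 -82 0 0" --pt "40 2 -92 0 0" --pt "40 2 -94 0 0"

```text
time: 4.18
position: [0.4532, -0.3372, 0.1829]
tool_rot: [-0.008, -3.14, 0.002]
ft_force: [-0.1, 0.2, -3.5]
grip_width: 0.529
grip_force: 35.0
```

Call:
arm_command --pt "40 0 0 0 0" --pt "40 0 0 0 0" --pt "40 0 0 0 0"

```text
time: 4.43
position: [0.4554, -0.3325, 0.1832]
tool_rot: [0.003, -3.141, -0.003]
ft_force: [-0.1, 0.0, -3.6]
grip_width: 0.531
grip_force: 35.0
```

```bash
python3 - <<'E'
from h import *
import cv2
p,d=get_image("scene");cv2.imwrite("pics/s1.png",cv2.resize(p[100:300,130:330,::-1],None,fx=3,fy=3))
print(get_state())
E
```

```text
{'time': 4.4833, 'joint_positions': array([-0.07704684,  0.20501483,  0.7509473 ,  1.76301372, -0.14906385,
        1.23198551,  2.28596763]), 'qd': array([ 0.00051831, -0.00281676,  0.00457884, -0.00262781,  0.00129965,
       -0.00223888,  0.00171224]), 'joint_torque': array([ 2.54135700e-01, -3.35369861e+01,  4.94436845e+00, -3.16386580e+01,
        1.02713287e-01,  3.22134700e-02, -3.91420515e-03]), 'position': array([ 0.45546406, -0.3326949 ,  0.18336263]), 'tool_rot': array([-2.89348135e-03,  3.14145439e+00,  2.16828264e-03]), 'ft_force': array([-0.17243385,  0.19722316, -2.73488172]), 'torque': array([ 0.05341967, -0.00166642,  0.03055598]), 'grip_force': 34.962574304645386, 'grip_width': 0.5339649909584949}
```

View pics/s1.png

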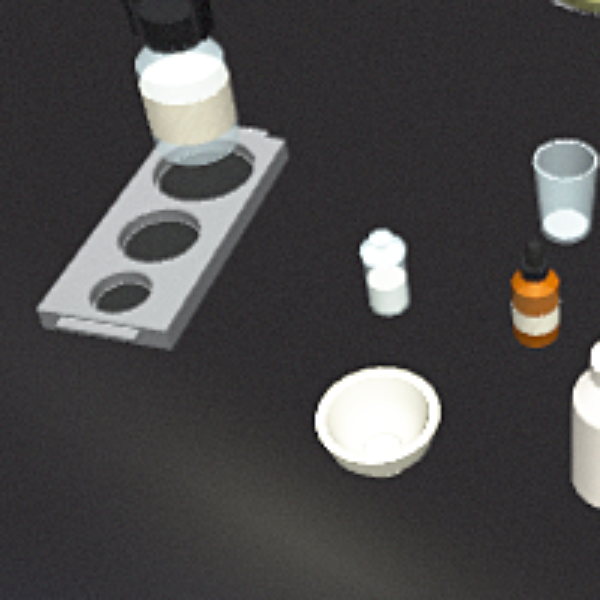

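The view shows the bottle hanging upright over the large well, at about (190,110) in the crop. I'm lowering it.

Call:
arm_command --pt "40 0 -3 10 0" --pt "40 0 -3 22 0" --pt "40 0 -3 32 0" --pt "40 0 -3 38 0" --pt "40 0 -3 41 0"

```text
time: 4.9
position: [0.454, -0.3367, 0.1405]
tool_rot: [-0.001, -3.139, -0.002]
ft_force: [-0.8, 0.1, -4.2]
grip_width: 0.53
grip_force: 35.0
```

Call:
arm_command --pt "40 0 0 1 0" --pt "40 0 0 2 0" --pt "40 0 0 3 0" --pt "40 0 0 4 0" --pt "40 0 0 4 0"

```text
time: 5.32
position: [0.455, -0.3376, 0.1387]
tool_rot: [0.001, 3.141, -0.0]
ft_force: [-0.1, -0.0, -4.5]
grip_width: 0.531
grip_force: 35.0
```

Call:
arm_command --pt "40 0 0 0.5 0" --pt "40 0 0 1 0" --pt "40 0 0 1.5 0" --pt "40 0 0 2 0" --pt "40 0 0 2 0"

```text
time: 5.73
position: [0.4553, -0.3377, 0.1372]
tool_rot: [0.001, 3.141, -0.0]
ft_force: [1.0, -0.3, -0.2]
grip_width: 0.534
grip_force: 34.9
```

Call:
arm_command --pt "87 0 0 0 0" --pt "87 0 0 0 0" --pt "87 0 0 0 0" --pt "87 0 0 0 0" --pt "87 0 0 0 0"

```text
time: 6.15
position: [0.4551, -0.3375, 0.1367]
tool_rot: [0.001, 3.141, -0.0]
ft_force: [0.3, 0.2, -0.7]
grip_width: 0.823
grip_force: 0.0
```

Call:
arm_command --pt "87 0 0 0 0" --pt "87 0 0 -10 0" --pt "87 0 0 -35 0" --pt "87 0 0 -60 0" --pt "87 0 0 -80 0"

```text
time: 6.57
position: [0.4551, -0.338, 0.2189]
tool_rot: [0.002, 3.14, -0.001]
ft_force: [0.0, -1.1, 1.0]
grip_width: 0.993
grip_force: 0.0
```

Call:
arm_command --pt "87 0 35 0 7" --pt "87 0 70 0 14" --pt "87 0 105 0 21" --pt "87 0 140 0 28" --pt "87 0 175 0 35"

```text
time: 6.98
position: [0.4553, -0.1741, 0.2175]
tool_rot: [0.799, 3.037, 0.001]
ft_force: [1.0, 0.2, -0.3]
grip_width: 1.002
grip_force: 0.0
```

Call:
arm_command --pt "87 20 28.7 0 7" --pt "87 40 57.4 0 14" --pt "87 60 86 0 21" --pt "87 80 114.7 0 28" --pt "87 100.4 143.4 0 35"

```text
time: 7.4
position: [0.4385, -0.0069, 0.2177]
tool_rot: [1.559, 2.727, 0.003]
ft_force: [0.8, 0.6, -0.0]
grip_width: 0.998
grip_force: 0.0
```

Call:
arm_command --pt "87 32 12 0 7" --pt "87 65 24 0 14" --pt "87 97.7 35.6 0 20" --pt "87 97.7 35.6 0 20" --pt "87 97.7 35.6 0 20"

```text
time: 7.82
position: [0.4188, 0.096, 0.2174]
tool_rot: [-1.996, -2.426, -0.002]
ft_force: [-0.0, -0.9, -0.7]
grip_width: 1.002
grip_force: 0.0
```

```bash
python3 - <<'E'
from h import *
import cv2
p,d=get_image("scene");cv2.imwrite("pics/s2.png",cv2.resize(p[40:240,130:450,::-1],None,fx=2.5,fy=2.5))
s=get_state();print(s['position'],R().round(3).tolist(),s['joint_positions'].round(2))
E
```

```text
[0.41926709 0.09408111 0.21733076] [[-0.191, 0.982, 0.001], [0.982, 0.191, 0.0], [0.0, 0.001, -1.0]] [-0.53 -0.15  0.23  2.    0.04  1.29 -0.13]
```

View pics/s2.png

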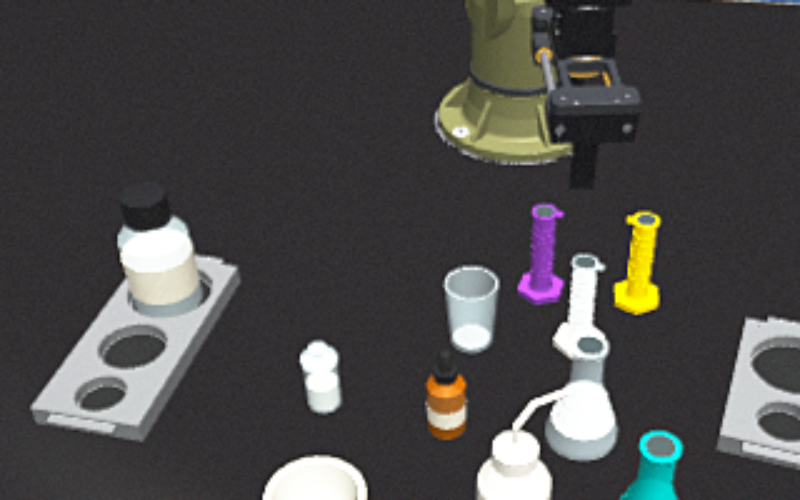

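The bottle stands in its well, at (160,260) in the crop. The white cylinder is at (583,265) with its spout to the right, so closing roughly along x clears the spout.

Call:
arm_command --pt "60 5 13 0 0" --pt "60 10 26 0 0" --pt "60 14.7 39.6 0 0" --pt "60 14.7 39.6 0 0" --pt "60 14.7 39.6 0 0"

```text
time: 8.28
position: [0.4557, 0.1142, 0.2168]
tool_rot: [-2.003, -2.419, 0.001]
ft_force: [0.5, -0.5, -0.3]
grip_width: 0.731
grip_force: 0.0
```

Call:
arm_command --pt "60 0 0 25 0" --pt "60 0 0 50 0" --pt "60 0 0 70 0" --pt "60 0 0 80 0" --pt "60 0 0 80 0"

```text
time: 8.7
position: [0.4534, 0.1143, 0.1347]
tool_rot: [-2.001, -2.418, 0.006]
ft_force: [0.3, 0.1, -0.6]
grip_width: 0.69
grip_force: 0.0
```

```bash
python3 - <<'E'
from h import *
import cv2
s=get_state();print(s['position'],R().round(3).tolist())
p,d=get_image("top");cv2.imwrite("pics/s3.png",cv2.resize(p[160:310,200:360,::-1],None,fx=4,fy=4))
p,d=get_image("scene");cv2.imwrite("pics/s3b.png",cv2.resize(p[60:210,300:460,::-1],None,fx=4,fy=4))
E
```

```text
[0.45336482 0.11427846 0.13473229] [[-0.187, 0.982, -0.004], [0.982, 0.187, -0.001], [-0.0, -0.005, -1.0]]
```

View pics/s3b.png

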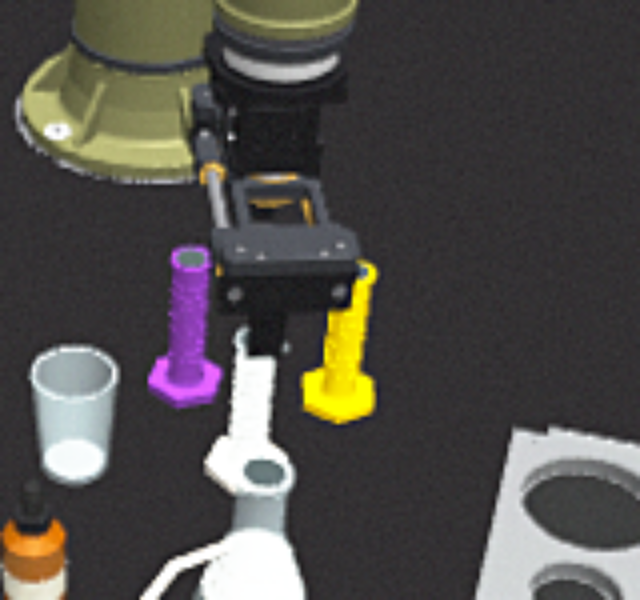

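Call:
arm_command --pt "60 0 2 18 0" --pt "60 0 2 36 0" --pt "60 0 2 54 0" --pt "60 0 2 65 0" --pt "60 0 2 68 0"

```text
time: 9.22
position: [0.4569, 0.1161, 0.0682]
tool_rot: [-2.001, -2.42, 0.001]
ft_force: [-0.7, -0.8, 0.3]
grip_width: 0.695
grip_force: 0.0
```

Call:
arm_command --pt "15 0 0 0 0" --pt "15 0 0 0 0" --pt "15 0 0 0 0" --pt "15 0 0 0 0" --pt "15 0 0 0 0" --newtons 15

```text
time: 9.63
position: [0.4578, 0.1166, 0.0695]
tool_rot: [-2.002, -2.421, -0.003]
ft_force: [0.1, -1.0, 0.6]
grip_width: 0.394
grip_force: 0.0
```

Call:
arm_command --pt "15 0 0 0 0" --pt "15 0 0 0 0" --pt "15 0 0 0 0" --pt "15 0 0 0 0" --pt "15 0 0 0 0"

```text
time: 10.05
position: [0.4572, 0.1163, 0.0688]
tool_rot: [-2.001, -2.421, -0.001]
ft_force: [-0.8, -0.7, 0.9]
grip_width: 0.271
grip_force: 15.0
```

Call:
arm_command --pt "15 0 0 -10 0" --pt "15 0 0 -30 0" --pt "15 0 0 -60 0" --pt "15 0 0 -90 -5" --pt "15 0 0 -111 -12"

```text
time: 10.47
position: [0.458, 0.1164, 0.1829]
tool_rot: [1.732, 2.62, 0.005]
ft_force: [1.5, 0.5, -0.8]
grip_width: 0.268
grip_force: 15.0
```

Call:
arm_command --pt "15 0 0 0 -7" --pt "15 0 0 0 -14" --pt "15 0 0 0 -21" --pt "15 0 0 0 -28" --pt "15 0 0 0 -35"

```text
time: 10.88
position: [0.4572, 0.1162, 0.1804]
tool_rot: [-0.861, -3.021, -0.002]
ft_force: [-0.6, 0.5, -1.8]
grip_width: 0.273
grip_force: 15.0
```

Call:
arm_command --pt "15 0 0 0 -7" --pt "15 0 0 0 -14" --pt "15 0 0 0 -21" --pt "15 0 0 0 -28" --pt "15 0 0 0 -32"

```text
time: 11.3
position: [0.4572, 0.1162, 0.1803]
tool_rot: [-0.004, 3.141, 0.002]
ft_force: [0.3, -0.2, -0.7]
grip_width: 0.271
grip_force: 15.0
```

Call:
arm_command --pt "15 0 0 0 0" --pt "15 0 0 0 0"

```text
time: 11.47
position: [0.4573, 0.1162, 0.1802]
tool_rot: [0.008, 3.141, 0.002]
ft_force: [0.1, -0.4, -0.8]
grip_width: 0.273
grip_force: 15.0
```

Call:
arm_command --pt "15 -3 -15 0 0" --pt "15 -9 -45 0 0" --pt "15 -15 -78 0 0" --pt "15 -22 -111 0 0" --pt "15 -29 -144 0 0"

```text
time: 11.88
position: [0.4859, -0.0292, 0.18]
tool_rot: [0.007, 3.141, 0.002]
ft_force: [0.6, -0.5, -1.1]
grip_width: 0.27
grip_force: 15.0
```

Call:
arm_command --pt "15 -6 -33 0 0" --pt "15 -13 -66 0 0" --pt "15 -19 -99 0 0" --pt "15 -26 -132 0 0" --pt "15 -32 -165 0 0"

```text
time: 12.3
position: [0.5176, -0.1944, 0.1798]
tool_rot: [0.007, 3.141, 0.002]
ft_force: [1.1, 0.6, -0.2]
grip_width: 0.276
grip_force: 15.0
```

Call:
arm_command --pt "15 -7 -33 0 0" --pt "15 -14 -66 0 0" --pt "15 -21 -99 0 0" --pt "15 -27 -130 0 0" --pt "15 -29 -148 0 0"

```text
time: 12.72
position: [0.5456, -0.345, 0.1793]
tool_rot: [-0.012, -3.141, 0.003]
ft_force: [-0.1, -0.1, -1.2]
grip_width: 0.269
grip_force: 15.0
```

Call:
arm_command --pt "15 0 0 0 0" --pt "15 0 0 0 0" --pt "15 0 0 0 0"

```text
time: 12.97
position: [0.5461, -0.3399, 0.179]
tool_rot: [-0.005, -3.141, -0.003]
ft_force: [-0.1, 0.8, -1.2]
grip_width: 0.27
grip_force: 15.0
```

Call:
arm_command --pt "15 -1 -3 15 0" --pt "15 -1 -3 40 0" --pt "15 -1 -3 65 0" --pt "15 -1 -3 85 0" --pt "15 -1 -3 94 0"

```text
time: 13.38
position: [0.5455, -0.3409, 0.0812]
tool_rot: [-0.002, -3.137, -0.007]
ft_force: [-1.3, 0.7, -0.8]
grip_width: 0.269
grip_force: 15.0
```

Call:
arm_command --pt "15 0 0 1 0" --pt "15 0 0 2 0" --pt "15 0 0 3 0" --pt "15 0 0 4 0" --pt "15 0 0 5 0"

```text
time: 13.8
position: [0.5477, -0.3443, 0.0816]
tool_rot: [0.004, 3.14, -0.0]
ft_force: [-0.2, -0.6, -0.4]
grip_width: 0.272
grip_force: 15.0
```

```bash
python3 - <<'E'
from h import *
import cv2
p,d=get_image("scene");cv2.imwrite("pics/s4.png",cv2.resize(p[80:230,120:280,::-1],None,fx=4,fy=4))
E
```

```text
(no output)
```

View pics/s4.png

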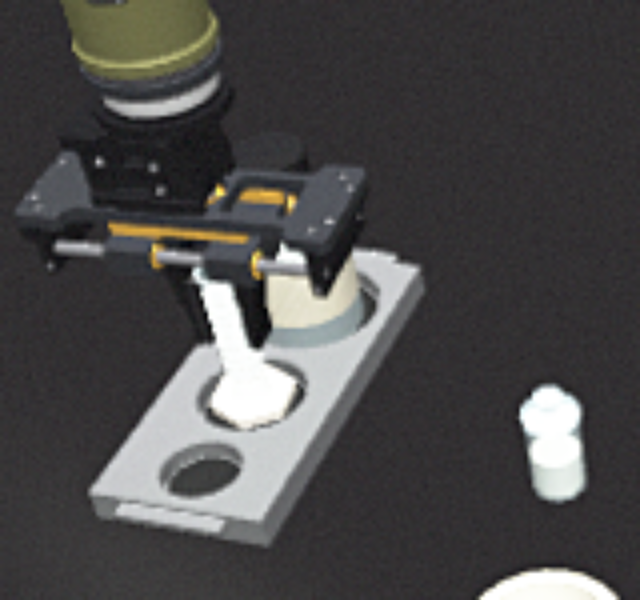

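The foot sits over the middle well at about (255,395) in the crop, just above the floor. I'm finishing the lowering.

Call:
arm_command --pt "15 0 0 1 0" --pt "15 0 0 2 0" --pt "15 0 0 3 0" --pt "15 0 0 4 0" --pt "15 0 0 4 0"

```text
time: 14.27
position: [0.547, -0.3439, 0.0768]
tool_rot: [0.004, 3.141, 0.002]
ft_force: [-0.4, 1.1, 3.6]
grip_width: 0.27
grip_force: 15.0
```

Call:
arm_command --pt "15 0 0 0 0" --pt "15 0 0 0 0"

```text
time: 14.43
position: [0.5471, -0.3439, 0.0768]
tool_rot: [0.004, 3.141, 0.002]
ft_force: [-1.1, 0.9, 4.5]
grip_width: 0.272
grip_force: 15.0
```

Call:
arm_command --pt "70 0 0 -0.5 0" --pt "70 0 0 -1 0" --pt "70 0 0 -1 0" --pt "70 0 0 -1 0" --pt "70 0 0 -1 0"

```text
time: 14.85
position: [0.5468, -0.3439, 0.077]
tool_rot: [-0.004, -3.141, -0.001]
ft_force: [-0.6, -0.4, 0.0]
grip_width: 0.566
grip_force: 0.0
```

Call:
arm_command --pt "70 0 0 0 0" --pt "70 0 0 -15 0" --pt "70 0 0 -45 0" --pt "70 0 0 -80 0" --pt "70 0 0 -100 0"

```text
time: 15.27
position: [0.5478, -0.3449, 0.1807]
tool_rot: [0.005, 3.139, -0.002]
ft_force: [1.6, -0.4, 0.8]
grip_width: 0.794
grip_force: 0.0
```

Call:
arm_command --pt "70 -8 35 0 0" --pt "70 -15 75 0 0" --pt "70 -22 115 0 0" --pt "70 -29 155 0 0" --pt "70 -33 195 0 0"

```text
time: 15.68
position: [0.5809, -0.1471, 0.1776]
tool_rot: [0.004, 3.141, 0.001]
ft_force: [-0.1, 0.7, -0.0]
grip_width: 0.805
grip_force: 0.0
```

Call:
arm_command --pt "70 0 15 0 0" --pt "70 0 18 0 0" --pt "70 0 18 0 0" --pt "70 0 18 0 0"

```text
time: 16.02
position: [0.5803, -0.1328, 0.1776]
tool_rot: [-0.007, -3.142, 0.0]
ft_force: [0.3, -0.2, 0.5]
grip_width: 0.801
grip_force: 0.0
```

Call:
arm_command --pt "70 1 2 25 0" --pt "70 1 2 55 0" --pt "70 1 2 85 0" --pt "70 1 2 105 0" --pt "70 1 2 115 0"

```text
time: 16.43
position: [0.577, -0.1315, 0.0595]
tool_rot: [-0.011, -3.137, 0.0]
ft_force: [-0.5, 0.1, 0.3]
grip_width: 0.809
grip_force: 0.0
```

Call:
arm_command --pt "70 0 0 12 0" --pt "70 0 0 22 0" --pt "70 0 0 28 0" --pt "70 0 0 30 0" --pt "70 0 0 30 0"

```text
time: 16.85
position: [0.5797, -0.1292, 0.0326]
tool_rot: [-0.005, -3.142, -0.001]
ft_force: [0.6, 0.4, 0.4]
grip_width: 0.802
grip_force: 0.0
```

Call:
arm_command --pt "25 0 0 0 0" --pt "25 0 0 0 0" --pt "25 0 0 0 0" --pt "25 0 0 0 0" --pt "25 0 0 0 0" --newtons 15

```text
time: 17.27
position: [0.5798, -0.1289, 0.0329]
tool_rot: [0.004, 3.141, 0.001]
ft_force: [-0.5, 0.5, 0.3]
grip_width: 0.509
grip_force: 0.0
```

Call:
arm_command --pt "25 0 0 0 0" --pt "25 0 0 0 0" --pt "25 0 0 0 0" --pt "25 0 0 0 0" --pt "25 0 0 0 0"

```text
time: 17.68
position: [0.5796, -0.1291, 0.0326]
tool_rot: [0.005, 3.142, 0.001]
ft_force: [-0.3, -0.2, 1.5]
grip_width: 0.41
grip_force: 15.3
```

Call:
arm_command --pt "25 0 0 -3 0" --pt "25 0 0 -12 0" --pt "25 0 0 -28 0" --pt "25 0 0 -45 0" --pt "25 0 0 -58 0"

```text
time: 18.1
position: [0.5799, -0.129, 0.0922]
tool_rot: [0.004, 3.141, 0.001]
ft_force: [0.9, 1.0, -0.9]
grip_width: 0.416
grip_force: 15.3
```

```bash
python3 - <<'E'
from h import *
import cv2
p,d=get_image("scene");a=cv2.resize(p[120:240,120:320,::-1],None,fx=4,fy=4);cv2.imwrite("pics/s5.png",a)
print(get_state()['grip_width'])
E
```

```text
0.41315987776865243
```

View pics/s5.png

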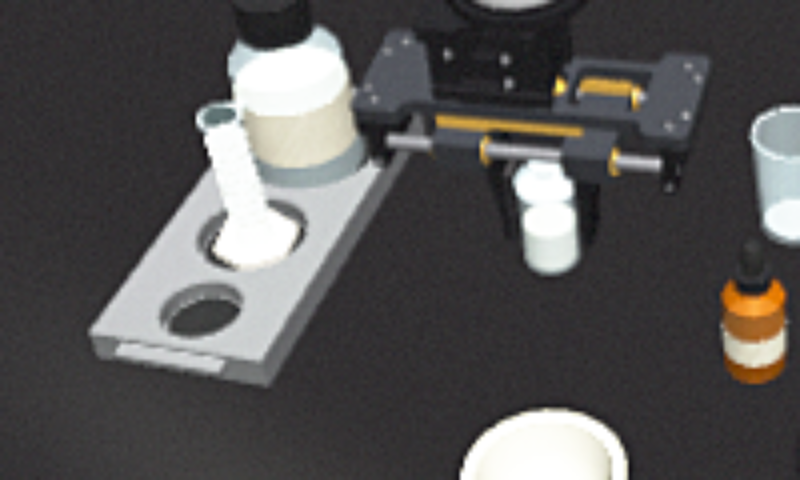

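The cylinder stands in the middle well, at (255,235) in the crop. The weighing bottle hangs upright at (550,220).

Call:
arm_command --pt "25 -8 -8 0 0" --pt "25 -16 -26 0 0" --pt "25 -24 -50 0 0" --pt "25 -32 -76 0 0" --pt "25 -39 -102 0 0"

```text
time: 18.57
position: [0.6187, -0.232, 0.0891]
tool_rot: [-0.002, -3.14, -0.002]
ft_force: [0.5, -0.0, -0.4]
grip_width: 0.41
grip_force: 15.3
```

Call:
arm_command --pt "25 0 -28 0 0" --pt "25 0 -56 0 0" --pt "25 0 -82 0 0" --pt "25 0 -104 0 0" --pt "25 0 -117 0 0"

```text
time: 18.98
position: [0.6163, -0.3524, 0.0889]
tool_rot: [-0.01, -3.139, 0.001]
ft_force: [-0.4, -0.5, 0.2]
grip_width: 0.411
grip_force: 15.3
```

Call:
arm_command --pt "25 0 -1 0 0" --pt "25 0 -1 0 0" --pt "25 0 -1 0 0"

```text
time: 19.23
position: [0.6185, -0.347, 0.0896]
tool_rot: [-0.002, -3.141, -0.005]
ft_force: [-0.0, 0.1, -1.3]
grip_width: 0.414
grip_force: 15.3
```

Call:
arm_command --pt "25 0 -1 10 0" --pt "25 0 -1 22 0" --pt "25 0 -1 33 0" --pt "25 0 -1 40 0" --pt "25 0 -1 43 0"

```text
time: 19.65
position: [0.6169, -0.3487, 0.0446]
tool_rot: [-0.003, -3.138, -0.004]
ft_force: [0.3, 0.3, -1.3]
grip_width: 0.41
grip_force: 15.3
```

Call:
arm_command --pt "25 0 0 1 0" --pt "25 0 0 2 0" --pt "25 0 0 3 0" --pt "25 0 0 4 0" --pt "25 0 0 4 0"

```text
time: 20.07
position: [0.618, -0.3503, 0.0436]
tool_rot: [0.005, 3.141, 0.001]
ft_force: [0.2, 0.4, -0.3]
grip_width: 0.409
grip_force: 15.3
```

Call:
arm_command --pt "25 0 0 0.5 0" --pt "25 0 0 1 0" --pt "25 0 0 1 0"

```text
time: 20.32
position: [0.6179, -0.3501, 0.0423]
tool_rot: [-0.004, -3.142, -0.001]
ft_force: [0.3, 0.2, -1.4]
grip_width: 0.413
grip_force: 15.3
```

Call:
arm_command --pt "25 0 1 0.5 0" --pt "25 0 1 1 0" --pt "25 0 1 1.5 0" --pt "25 0 1 1.5 0"

```text
time: 20.65
position: [0.6179, -0.349, 0.0408]
tool_rot: [-0.004, -3.141, -0.002]
ft_force: [-0.5, 0.0, -0.1]
grip_width: 0.406
grip_force: 15.3
```

Call:
arm_command --pt "70 0 0 0 0" --pt "70 0 0 0 0" --pt "70 0 0 0 0" --pt "70 0 0 0 0" --pt "70 0 0 0 0"

```text
time: 21.07
position: [0.6179, -0.3492, 0.0409]
tool_rot: [-0.005, -3.142, -0.001]
ft_force: [0.3, -1.3, -0.2]
grip_width: 0.704
grip_force: 0.0
```

Call:
arm_command --pt "70 0 0 -10 0" --pt "70 0 0 -40 0" --pt "70 0 0 -80 0" --pt "70 0 0 -120 0" --pt "70 0 0 -155 0"

```text
time: 21.48
position: [0.618, -0.3496, 0.1994]
tool_rot: [0.005, 3.14, -0.0]
ft_force: [0.3, -0.8, 0.7]
grip_width: 0.803
grip_force: 0.0
```

Call:
arm_command --pt "70 3 40 0 0" --pt "70 6 80 0 0" --pt "70 9 120 0 0" --pt "70 12 160 0 0" --pt "70 15 200 0 0"

```text
time: 21.9
position: [0.6031, -0.1476, 0.197]
tool_rot: [0.005, 3.14, 0.002]
ft_force: [0.7, 0.8, -0.4]
grip_width: 0.801
grip_force: 0.0
```

Call:
arm_command --pt "70 3 40 0 0" --pt "70 6 80 0 0" --pt "70 9 120 0 0" --pt "70 12 160 0 0" --pt "70 13 200 0 0"

```text
time: 22.32
position: [0.5905, 0.0525, 0.1974]
tool_rot: [0.005, 3.141, 0.002]
ft_force: [0.6, 0.2, 0.9]
grip_width: 0.804
grip_force: 0.0
```

Call:
arm_command --pt "70 0 40 0 0" --pt "70 0 70 0 0" --pt "70 0 78 0 0" --pt "70 0 78 0 0" --pt "70 0 78 0 0"

```text
time: 22.73
position: [0.5915, 0.128, 0.1968]
tool_rot: [0.004, 3.141, -0.0]
ft_force: [0.5, -0.9, 0.2]
grip_width: 0.801
grip_force: 0.0
```

Call:
arm_command --pt "70 1 1 25 0" --pt "70 1 1 55 0" --pt "70 1 1 85 0" --pt "70 1 1 102 0" --pt "70 1 1 107 0"

```text
time: 23.15
position: [0.5883, 0.126, 0.0861]
tool_rot: [-0.011, -3.136, 0.004]
ft_force: [-0.6, -0.5, 0.3]
grip_width: 0.804
grip_force: 0.0
```

Call:
arm_command --pt "20 0 0 0 0" --pt "20 0 0 0 0" --pt "20 0 0 0 0" --pt "20 0 0 0 0" --pt "20 0 0 0 0" --newtons 20

```text
time: 23.57
position: [0.5912, 0.13, 0.0907]
tool_rot: [0.005, 3.14, 0.003]
ft_force: [-0.0, -0.1, 0.4]
grip_width: 0.509
grip_force: 0.0
```

Call:
arm_command --pt "20 0 0 0 0" --pt "20 0 0 0 0" --pt "20 0 0 0 0" --pt "20 0 0 0 0" --pt "20 0 0 0 0"

```text
time: 23.98
position: [0.5908, 0.1298, 0.0899]
tool_rot: [0.005, 3.141, 0.002]
ft_force: [-0.4, -1.6, 4.1]
grip_width: 0.385
grip_force: 20.0
```

Call:
arm_command --pt "20 0 0 -3 0" --pt "20 0 0 -12 0" --pt "20 0 0 -28 0" --pt "20 0 0 -45 0" --pt "20 0 0 -55 0"

```text
time: 24.4
position: [0.5907, 0.1302, 0.146]
tool_rot: [0.004, 3.141, 0.002]
ft_force: [0.9, 0.0, -0.9]
grip_width: 0.384
grip_force: 20.0
```

```bash
python3 - <<'E'
from h import *
import cv2
p,d=get_image("scene");a=cv2.resize(p[80:280,120:480,::-1],None,fx=2.2,fy=2.2);cv2.imwrite("pics/s6.png",a)
print(get_state()['position'],R().round(3).tolist())
E
```

```text
[0.59175753 0.13045029 0.14777053] [[-1.0, 0.003, 0.004], [0.003, 1.0, 0.003], [-0.004, 0.003, -1.0]]
```

View pics/s6.png

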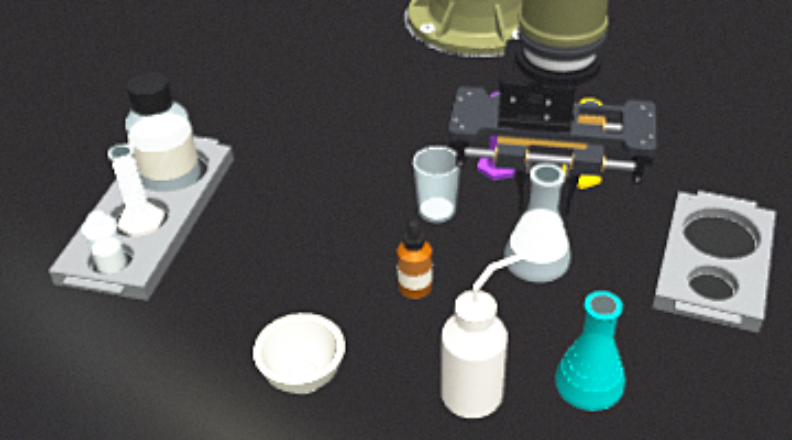

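Three charging pieces stand in tray_three: bottle (165,150), cylinder (135,210) and weigher (105,255) in the crop. The flask is lifted and upright at (540,240).

Call:
arm_command --pt "20 4 7 0 0" --pt "20 13 24 0 0" --pt "20 25 47 0 0" --pt "20 38 72 0 0" --pt "20 51 97 0 0"

```text
time: 24.87
position: [0.5377, 0.2281, 0.1429]
tool_rot: [-0.005, -3.139, -0.0]
ft_force: [0.6, 0.0, -0.7]
grip_width: 0.38
grip_force: 20.0
```

Call:
arm_command --pt "20 13 25 0 0" --pt "20 26 50 0 0" --pt "20 40 75 0 0" --pt "20 53 98 0 0" --pt "20 60 110 0 0"

```text
time: 25.28
position: [0.476, 0.3412, 0.143]
tool_rot: [0.004, -3.138, -0.002]
ft_force: [-0.4, 0.5, -1.3]
grip_width: 0.384
grip_force: 20.0
```

Call:
arm_command --pt "20 0 0 0 0" --pt "20 0 0 0 0" --pt "20 0 0 0 0" --pt "20 0 0 0 0"

```text
time: 25.62
position: [0.4811, 0.335, 0.1442]
tool_rot: [0.009, 3.142, -0.0]
ft_force: [-0.2, -0.2, -1.2]
grip_width: 0.387
grip_force: 20.0
```

Call:
arm_command --pt "20 1 2 10 0" --pt "20 1 2 22 0" --pt "20 1 2 32 0" --pt "20 1 2 38 0" --pt "20 1 2 41 0"

```text
time: 26.03
position: [0.478, 0.3383, 0.1012]
tool_rot: [-0.005, -3.139, 0.002]
ft_force: [-0.7, -0.3, -2.1]
grip_width: 0.385
grip_force: 20.0
```

Call:
arm_command --pt "20 0 0 1 0" --pt "20 0 0 2 0" --pt "20 0 0 3 0" --pt "20 0 0 4 0" --pt "20 0 0 4 0"

```text
time: 26.45
position: [0.479, 0.3394, 0.0996]
tool_rot: [0.004, 3.141, 0.002]
ft_force: [-0.1, -0.3, -0.6]
grip_width: 0.377
grip_force: 20.0
```

Call:
arm_command --pt "20 0 0 0.5 0" --pt "20 0 0 1 0" --pt "20 0 0 1 0"

```text
time: 26.7
position: [0.4788, 0.3393, 0.0984]
tool_rot: [-0.004, -3.141, -0.001]
ft_force: [0.3, -0.1, -1.8]
grip_width: 0.382
grip_force: 20.0
```

Call:
arm_command --pt "20 -1 -1 0.5 0" --pt "20 -1 -1 1 0" --pt "20 -1 -1 1.5 0" --pt "20 -1 -1 1.5 0"

```text
time: 27.03
position: [0.4805, 0.3384, 0.0979]
tool_rot: [0.005, 3.141, 0.003]
ft_force: [-0.6, -1.2, 4.6]
grip_width: 0.389
grip_force: 20.0
```

Call:
arm_command --pt "70 0 0 -0.5 0" --pt "70 0 0 -0.5 0" --pt "70 0 0 -0.5 0" --pt "70 0 0 -0.5 0" --pt "70 0 0 -0.5 0"

```text
time: 27.45
position: [0.4797, 0.3382, 0.0971]
tool_rot: [-0.004, -3.141, -0.001]
ft_force: [0.2, 0.2, 0.1]
grip_width: 0.675
grip_force: 0.0
```

Call:
arm_command --pt "70 0 0 0 0" --pt "70 0 0 -15 0" --pt "70 0 0 -45 0" --pt "70 0 0 -80 0" --pt "70 0 0 -100 0"

```text
time: 27.87
position: [0.4809, 0.3388, 0.2008]
tool_rot: [0.005, 3.139, 0.005]
ft_force: [0.6, -0.2, 1.4]
grip_width: 0.799
grip_force: 0.0
```

Call:
arm_command --pt "70 -13 -35 0 0" --pt "70 -25 -70 0 0" --pt "70 -37 -105 0 0" --pt "70 -49 -140 0 0" --pt "70 -60 -175 0 0"

```text
time: 28.28
position: [0.5398, 0.1613, 0.1974]
tool_rot: [0.004, 3.141, 0.002]
ft_force: [0.1, 0.4, -0.4]
grip_width: 0.803
grip_force: 0.0
```

Call:
arm_command --pt "70 -13 -35 0 0" --pt "70 -25 -70 0 0" --pt "70 -37 -105 0 0" --pt "70 -48 -140 0 0" --pt "70 -53 -165 0 0"

```text
time: 28.7
position: [0.5927, -0.0064, 0.1973]
tool_rot: [0.01, 3.141, -0.001]
ft_force: [-0.2, -0.8, -0.2]
grip_width: 0.802
grip_force: 0.0
```

Call:
arm_command --pt "70 0 0 0 0" --pt "70 0 0 0 0" --pt "70 0 0 0 0"

```text
time: 28.95
position: [0.5917, -0.0011, 0.1969]
tool_rot: [-0.003, -3.141, -0.003]
ft_force: [0.1, 1.1, 0.1]
grip_width: 0.806
grip_force: 0.0
```

Call:
arm_command --pt "70 -2 -3 25 0" --pt "70 -2 -3 55 0" --pt "70 -2 -3 85 0" --pt "70 -2 -3 105 0" --pt "70 -2 -3 115 0"

```text
time: 29.37
position: [0.5916, -0.0024, 0.0788]
tool_rot: [0.001, -3.136, -0.002]
ft_force: [-0.8, 0.9, -1.0]
grip_width: 0.806
grip_force: 0.0
```

Call:
arm_command --pt "70 0 0 13 0" --pt "70 0 0 24 0" --pt "70 0 0 31 0" --pt "70 0 0 33 0" --pt "70 0 0 33 0"

```text
time: 29.78
position: [0.594, -0.0049, 0.0491]
tool_rot: [-0.004, -3.141, -0.001]
ft_force: [0.1, 0.0, -0.0]
grip_width: 0.808
grip_force: 0.0
```

Call:
arm_command --pt "25 0 0 0 0" --pt "25 0 0 0 0" --pt "25 0 0 0 0" --pt "25 0 0 0 0" --pt "25 0 0 0 0" --newtons 15

```text
time: 30.2
position: [0.5941, -0.005, 0.0495]
tool_rot: [0.004, 3.141, 0.002]
ft_force: [-0.1, -0.0, -0.1]
grip_width: 0.509
grip_force: 0.0
```

Call:
arm_command --pt "25 0 0 0 0" --pt "25 0 0 0 0" --pt "25 0 0 0 0" --pt "25 0 0 0 0" --pt "25 0 0 0 0"

```text
time: 30.62
position: [0.5941, -0.0049, 0.0493]
tool_rot: [0.004, 3.141, 0.002]
ft_force: [-0.6, -0.2, 0.3]
grip_width: 0.432
grip_force: 15.0
```

Call:
arm_command --pt "25 0 0 -3 0" --pt "25 0 0 -12 0" --pt "25 0 0 -28 0" --pt "25 0 0 -45 0" --pt "25 0 0 -55 0"

```text
time: 31.03
position: [0.5947, -0.0053, 0.1063]
tool_rot: [0.005, 3.14, 0.002]
ft_force: [0.6, 0.7, -0.7]
grip_width: 0.433
grip_force: 15.0
```

```bash
python3 - <<'E'
from h import *
import cv2
p,d=get_image("scene");a=cv2.resize(p[110:260,270:490,::-1],None,fx=3.4,fy=3.4);cv2.imwrite("pics/s7.png",a)
print(get_state()['position'],R().round(3).tolist())
E
```

```text
[ 0.59584575 -0.00526723  0.10793391] [[-1.0, 0.003, 0.005], [0.003, 1.0, 0.002], [-0.005, 0.002, -1.0]]
```

View pics/s7.png

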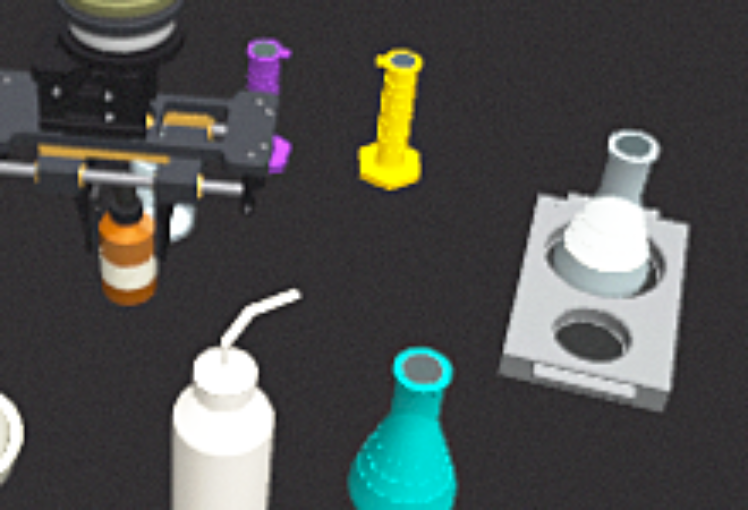

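The flask stands in its well at (605,240) in the crop. The dropper hangs upright at (128,255).

Call:
arm_command --pt "25 1 10 0 0" --pt "25 4 34 0 0" --pt "25 7 66 0 0" --pt "25 10 98 0 0" --pt "25 13 130 0 0"

```text
time: 31.5
position: [0.5799, 0.127, 0.1031]
tool_rot: [-0.005, -3.14, -0.002]
ft_force: [1.2, -0.7, -0.2]
grip_width: 0.431
grip_force: 15.0
```

Call:
arm_command --pt "25 3 32 0 0" --pt "25 6 64 0 0" --pt "25 9 96 0 0" --pt "25 12 128 0 0" --pt "25 14 155 0 0"

```text
time: 31.92
position: [0.5655, 0.2836, 0.103]
tool_rot: [-0.001, -3.139, -0.002]
ft_force: [0.2, 0.1, -0.5]
grip_width: 0.429
grip_force: 15.0
```

Call:
arm_command --pt "25 2 24 0 0" --pt "25 4 38 0 0" --pt "25 4 42 0 0" --pt "25 4 42 0 0" --pt "25 4 42 0 0"

```text
time: 32.33
position: [0.5641, 0.32, 0.1039]
tool_rot: [-0.007, -3.141, 0.002]
ft_force: [0.2, -1.0, -0.6]
grip_width: 0.434
grip_force: 15.0
```

Call:
arm_command --pt "25 0 0 0 0" --pt "25 0 0 0 0"

```text
time: 32.5
position: [0.5646, 0.3197, 0.1045]
tool_rot: [0.009, 3.142, 0.0]
ft_force: [0.3, -0.8, -0.8]
grip_width: 0.431
grip_force: 15.0
```

Call:
arm_command --pt "25 1 2 10 0" --pt "25 1 2 22 0" --pt "25 1 2 32 0" --pt "25 1 2 38 0" --pt "25 1 2 41 0"

```text
time: 32.92
position: [0.5616, 0.3233, 0.0611]
tool_rot: [-0.004, -3.139, 0.002]
ft_force: [-1.0, 0.3, 0.1]
grip_width: 0.428
grip_force: 15.0
```

Call:
arm_command --pt "25 0 0 1 0" --pt "25 0 0 2 0" --pt "25 0 0 3 0" --pt "25 0 0 4 0" --pt "25 0 0 4 0"

```text
time: 33.33
position: [0.5629, 0.3242, 0.0596]
tool_rot: [0.004, 3.141, 0.002]
ft_force: [-0.0, 0.0, -0.2]
grip_width: 0.429
grip_force: 15.0
```

Call:
arm_command --pt "25 0 0 0.5 0" --pt "25 0 0 1 0" --pt "25 0 0 1 0"

```text
time: 33.58
position: [0.5628, 0.3241, 0.0585]
tool_rot: [-0.004, -3.141, -0.002]
ft_force: [-0.5, 0.2, -0.9]
grip_width: 0.433
grip_force: 15.0
```

Call:
arm_command --pt "25 0 -1 0.5 0" --pt "25 0 -1 1 0" --pt "25 0 -1 1.5 0" --pt "25 0 -1 1.5 0"

```text
time: 33.92
position: [0.563, 0.3229, 0.0573]
tool_rot: [0.005, 3.142, 0.001]
ft_force: [-0.5, -0.5, 3.0]
grip_width: 0.433
grip_force: 15.0
```

Call:
arm_command --pt "70 0 0 -0.5 0" --pt "70 0 0 -0.5 0" --pt "70 0 0 -0.5 0" --pt "70 0 0 -0.5 0" --pt "70 0 0 -0.5 0"

```text
time: 34.33
position: [0.5628, 0.3231, 0.0573]
tool_rot: [-0.004, -3.141, -0.001]
ft_force: [0.1, 0.8, -0.4]
grip_width: 0.722
grip_force: 0.0
```

Call:
arm_command --pt "70 0 0 0 0" --pt "70 0 0 -15 0" --pt "70 0 0 -50 0" --pt "70 0 0 -90 0" --pt "70 0 0 -130 0"

```text
time: 34.75
position: [0.5622, 0.3225, 0.1881]
tool_rot: [-0.005, -3.14, 0.001]
ft_force: [0.8, 1.3, 0.5]
grip_width: 0.801
grip_force: 0.0
```

Call:
arm_command --pt "70 0 30 -20 0" --pt "70 0 70 -20 0" --pt "70 0 110 -20 0" --pt "70 0 150 -20 0" --pt "70 0 180 -20 0"

```text
time: 35.17
position: [0.5617, 0.5071, 0.2074]
tool_rot: [-0.0, -3.141, -0.005]
ft_force: [-0.7, 0.5, -0.6]
grip_width: 0.805
grip_force: 0.0
```

```bash
python3 - <<'E'
from h import *
import cv2
p,d=get_image("top");p=p[:,:,::-1].copy()
# predicted top-feature outlines if each piece stood exactly in its well (red dots)
for w,h in (((.455,-.3359),.148),((.5471,-.3428),.116),((.6186,-.3481),.085),((.4802,.3377),.126),((.5631,.3226),.106)):
    print(proj([*w,h]).round(1))
b=np.hstack([p[145:265,155:235],p[145:265,415:495]])
cv2.imwrite("pics/f1.png",cv2.resize(b,None,fx=5,fy=5,interpolation=cv2.INTER_CUBIC))
E
```

```text
[465.7 227.1]
[461.3 190.6]
[457.3 165. ]
[174.8 225.5]
[184.8 192.3]
```

View pics/f1.png

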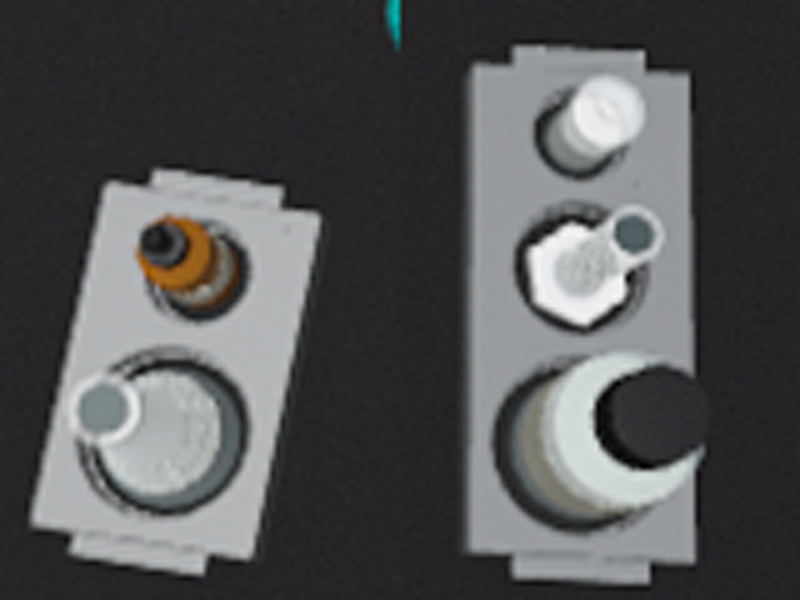

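All five piece tops lie within 2 px of where they should be when standing in their wells: bottle cap (465,228), cylinder (462,192), weigher (457,166), flask (176,227), dropper (187,193). They are upright and on the floors.

```bash
python3 -c "
from bench import *
print(close_job())"
```

```text
the job is handed in; nothing more can be done
None
```

Both kits are made up and the job is handed in: the last top view showed all five pieces standing in their wells, the beaker, wash bottle and mortar were left alone, and I have not seen the judge's verdict.

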